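# Fit the filter tube in the blaster's filter head

### The job

The air filter head of the fine blaster is on the bench for service. Take the slim filter tube out of the wooden stand, push it spigot first into the head's port, past the stiff seal until it is fully home on the seat but without ramming it, and let go; then swing the steel keeper over the tube's flange as far as it goes to lock it in. Keep the tube upright on the way and leave the thick coarse filter, the spirit bottle and the open bur tin where they are.

Things in the scene. Friction and masses are not known exactly. Their poses are not given: they have to be found in the camera images.
- filter_tube: slim filter tube, 105 mm long, 60 g, upright in a hole of the stand; origin at the centre of its lower end (the nose), z up along it. Upwards: bare metal spigot, 14 mm diameter, to 26 mm, its lowest 5 mm tapering to 7 mm diameter at the nose; black flange, 34 mm, from 26 to 31 mm; white body, 18 mm, from 31 to 95 mm (grip it about 75 mm up); black cap, 21 mm, from 95 to 105 mm
- coarse_filter: bystander: the thick, short coarse filter in the other hole of the stand, white ribbed body 30 mm diameter, flange 38 mm, 79 mm long; origin at the centre of its lower end; its 20 mm spigot does not fit the port
- stand: fixed wooden block 64 x 160 x 40 mm (x, y, z) with two upright holes of 23 mm, 32 mm deep, at y = -40 and +40 mm; either tube can stand in either hole, its flange resting on the block's top, its nose 14 mm above the bench; origin under the block's centre
- filter_head: the filter head with its upright port, on a fixed dark steel foot (128 x 160 x 6 mm); origin on the bench under the port's axis, z up. The keeper's post stands 36 mm from the port's axis towards +y; a pressure gauge faces -x below the keeper. Port, post and keeper are one block on four rubber buffers: it gives straight down by about 0.36 mm per N of push and comes back up when released
- port: the port (bore, mouth and seat); origin at the centre of its solid seat, on which the tube's nose must bottom, 46 mm above the bench with no load; z up along the port. That the tube is home is told by the push: at the seal it rises to 11 to 18 N, drops as the seal snaps open, then rises again on the seat. Press on to 20 to 22 N, ease off, let go; above 34 N on the port is ramming
- port_mouth (a point): centre of the port's mouth, the flat top of a black ring 26 mm above the seat, 22 mm wide inside, narrowing over 6 mm to a 16 mm bore. The seal, four sprung segments 5 to 12 mm above the seat, leaves 8 mm free: the taper must force it open until the nose is 3 to 6 mm from the seat, then it snaps open and the flange drops onto the ring. Let go before, the tube is pushed back up
- keeper_pivot (a point): axis of the keeper's post at the keeper's underside, 79 mm above the bench with no load (2 mm above the flange of a tube that is home; a tube that stands more than 2 mm high blocks the keeper)
- keeper_knob (a point): middle of the grip of the black upright finger knob on the keeper's arm: 14 mm diameter, its top 10 mm above this point and the arm's top face 13 mm below it; 55 mm from the keeper's axis, on the far side from the slotted end; grip or push it above the arm
- keeper (a joint): angle of the keeper about the upright post (rad): 0 = over the flange, against its stop, the knob on the line from the port through the post; grows counter-clockwise seen from above as it opens, to 1.6; starts open at 1.2 to 1.55 and stays where it is left; takes about 1 N at the knob
- bottle: bystander: white plastic spirit bottle, 48 mm diameter, 134 mm high; origin under its centre
- bur_tin: bystander: open round tin, 48 mm diameter, 12 mm high; origin under its centre
There are look-alikes about, which are no part of the job. What is shaped like the filter_tube but red is not meant.

How it is judged:
On the way:
1. the slim filter tube is pushed fully home on the seat while the keeper is still open (z of filter_tube in the frame of port below 0.0015 m and horizontal distance between filter_tube and port below 0.003 m and angle between the z axis of filter_tube and the z axis of port, either way round below 0.1 rad and value of joint keeper above 0.6 rad), for 0.2 s.
At the end, for the whole second after the job is handed in: the slim filter tube stands upright in the port, its nose within 1.8 mm of the seat and 3 mm of the port's axis, at rest, and the keeper is swung over its flange to within 0.1 rad of its stop (z of filter_tube in the frame of port below 0.0018 m and horizontal distance between filter_tube and port below 0.003 m and angle between the z axis of filter_tube and the z axis of port, either way round below 0.1 rad and value of joint keeper below 0.1 rad and linear speed of filter_tube below 0.01 m/s); the robot touches nothing.
It fails at once if the tube is rammed: more than 34 N between the filter tube and the port (contact force between filter_tube and port above 34 N).
It fails at once if the filter tube is tipped by more than 0.6 rad (angle between filter_tube's own z axis and vertical above 0.6 rad).
It fails at once if the coarse filter, the bottle or the bur tin is moved by more than 30 mm (distance of any of coarse_filter, bottle, bur_tin from where it was at the start of the episode above 0.03 m).
It also fails if it takes over 72 s, if anything falls off the work surface, if the arm or the gripper's body presses on something with over 40 N, if the wrist force passes 120 N, or if a joint passes its speed limit or range.

### The arm

A 6-joint arm with a two-finger parallel gripper is mounted at the origin on a cart in front of the work surface, level with it; the furniture and walls round the work are solid. World frame = base frame: x ahead of the robot, y to its left, z up, the work surface at z = 0. Lengths are in m, angles in rad, forces in N, time in s.
With the tool pointing down it reaches from about 0.3 to 0.875 m from the base axis. Payload 6.4 kg.
Tool frame: the origin (TCP) lies on the mounting face of the last link; the fingertips stand 166 mm ahead of it and the grasp point (between the pads) lies 147 mm ahead of it; z points along the fingers, y is the line along which they close (so a half turn about z gives the same grasp; the last joint's range is limited). The gripper opens to 88 mm and grips with 3 to 60 N. Pads are 18 mm wide; open, the fingers measure 123 mm over their backs; the gripper's body (75 mm by 187 mm) begins 45 mm behind the grasp point.
Start: joints at [0.9, 0.181, 1.607, -0, 1.354, -0.206], TCP at [0.258, 0.514, 0.405] pointing down, gripper open.
Joint ranges: [-2.99, 2.99], [-0.89, 2.07], [0.3, 2.58], [-1.14, 4.28], [0, 2.63], [-3.12, 3.12]. Speed limits (rad/s): [2.57, 2.57, 3.01, 3.14, 3.14, 3.14].

### API

Orientations are given as a unit quaternion [w, x, y, z].
In Python, from workcell import state, cams, workorder gives the robot as it stands.
- The arm moves only by the shell command python3 -m handwheel FILE [FORCE], which reads ROWS from the file FILE. ROWS is a JSON list that holds a single list of rows (three levels of brackets), with 1 to 10 rows, each of 7 numbers: dx, dy, dz in parts of the range, where 1.0 means 0.5 m, then a rotation vector rx, ry, rz in normalised numbers (1 is 2 pi rad), then the finger opening in m; each row is the pose to reach, as a shift and turn from the pose commanded when the command began, along the tool's axes at that moment; what a row does not reach only later rows make up. A row lasts 1/10 s, in which the tool goes at most 0.05 m and 0.15 rad, less where a joint would pass 70% of its speed; a pose out of reach is approached as far as the arm can. The fingers move at their own pace and stop on an object; FORCE is the grip in N (left out, the last holds). Time passes only in rows, so rows that do not move let the fingers close. It prints the time, the measured TCP pose, the force, the opening and the grip force at its end. A shift or turn number past 1, either way, is cut back to 1. Input that does not fit is refused with a message, and nothing moves.
- state(): the state, without advancing time (a new reading comes with each control period).
- cams.camera(name): name is "scene" or "top" or "wrist"; returns a dict with "image" (400x640x3 uint8, red, green, blue), "fx", "fy", "cx", "cy" (pixels), "T" (4x4, takes a point from camera to world coordinates); the wrist camera has in their place "T_tool_cam" (4x4, takes a point from camera to tool coordinates, whose origin is the TCP and whose axes are the flange's). Camera axes: x right, y down, z forward; pixel columns grow to the right and rows downward; lengths in m; the calibration is good to about 2 mm. A picture is of the moment at which its call begins: read the wrist's pose just before it. There is no depth.
- workorder.finish_job(): hands the job in; it is judged then, once.
The state is a dict: "clock": time; "q": joint angles; "qd": joint speeds; "effort": joint torques, N m; "tcp_pos": TCP position; "eef_rot": TCP orientation; "contact_force": force on the tool from outside, world axes, zero at the start; "ft_torque": the same for the moment, N m; "finger_gap": finger opening in m; "gripper_force": force on a finger pad.
Only numpy, scipy, OpenCV 4.12 (cv2) and the standard library are available. Lean on these libraries where they do the work, as an engineer would, in place of code of your own. Each camera call takes 0.05 s, during which the arm holds its last target. There are 200 camera calls.

## Working session

There is one attempt and no reset: what is moved stays moved. The work goes in short steps, Python scripts to look and compute and a shell command to move; the robot and the scene stay as the last step left them, time stands still between calls to the robot, and variables do not carry over. Pictures are saved under pics/ and viewed, at most 10 in all, crops included, and the job is handed in when it is done.

```bash
mkdir -p pics; ls
cat > h.py <<'E'
import numpy as np, cv2
from scipy.spatial.transform import Rotation as R
from workcell import state, cams, workorder
def rot(s): 
    q=s['eef_rot']; return R.from_quat([q[1],q[2],q[3],q[0]]).as_matrix()
def shot(n):
    s=state(); c=cams.camera(n)
    if n=='wrist':
        T=np.eye(4);T[:3,:3]=rot(s);T[:3,3]=s['tcp_pos'];c['T']=T@c['T_tool_cam']
    return c
def save(c,f): cv2.imwrite('pics/'+f,c['image'][:,:,::-1])
def ray(c,u,v):
    d=c['T'][:3,:3]@np.array([(u-c['cx'])/c['fx'],(v-c['cy'])/c['fy'],1]);return c['T'][:3,3],d
def onz(c,u,v,z):
    o,d=ray(c,u,v);return o+d*(z-o[2])/d[2]
def proj(c,p):
    q=np.linalg.inv(c['T'])@np.append(p,1);return c['fx']*q[0]/q[2]+c['cx'],c['fy']*q[1]/q[2]+c['cy']
def tool(dw):  # world vector -> tool axes
    return rot(state()).T@np.array(dw)
E
python3 - <<'E'
from h import *
import pickle
a=shot('top');b=shot('scene');save(a,'top.png');save(b,'scene.png')
pickle.dump((a,b),open('c.pkl','wb'))
print(a['T'].round(3),a['fx'],b['T'].round(3),b['fx'])
s=state();print(rot(s).round(3),s)
E
```

```text
pics
[[-0.028 -0.993  0.116  0.506]
 [-0.999  0.033  0.034  0.051]
 [-0.037 -0.115 -0.993  0.923]
 [ 0.     0.     0.     1.   ]] 404.06769179575446 [[ 0.8   -0.418  0.43   0.257]
 [-0.6   -0.544  0.587 -0.438]
 [-0.012 -0.728 -0.686  0.663]
 [ 0.     0.     0.     1.   ]] 416.24546623625974
[[-0.894  0.448 -0.001]
 [ 0.448  0.894 -0.001]
 [ 0.    -0.001 -1.   ]] {'clock': 0.1, 'q': array([ 8.99706012e-01,  1.81449173e-01,  1.60785268e+00, -1.58042310e-05,
        1.35378258e+00, -2.06254760e-01]), 'qd': array([-1.67586008e-04,  3.39933741e-04, -3.65854471e-03,  3.50011044e-05,
        1.16509990e-03,  4.49468626e-04]), 'effort': array([-4.22897847e-04, -4.34826958e+01, -3.42694902e+01,  7.04115489e-02,
        3.41872440e-02, -8.36917752e-05]), 'tcp_pos': array([0.25758909, 0.51384121, 0.40393666]), 'eef_rot': array([-3.09822857e-04,  2.30329238e-01,  9.73112473e-01, -6.78543317e-04]), 'contact_force': array([ 0.57389444,  0.8145578 , -0.36188089]), 'ft_torque': array([-0.01669992,  0.05042831,  0.01641579]), 'gripper_force': 0.0, 'finger_gap': 0.08811981411270507}
```

View pics/top.png

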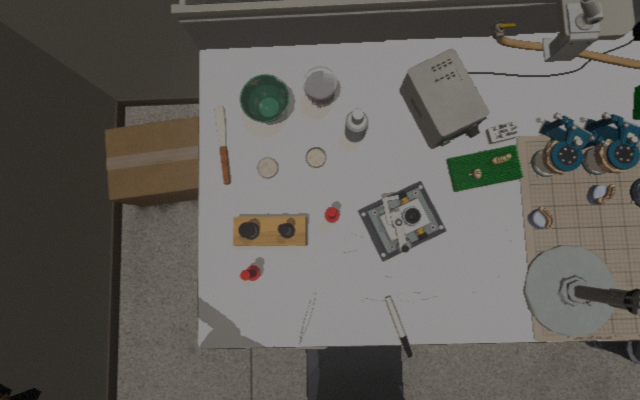

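View pics/scene.png

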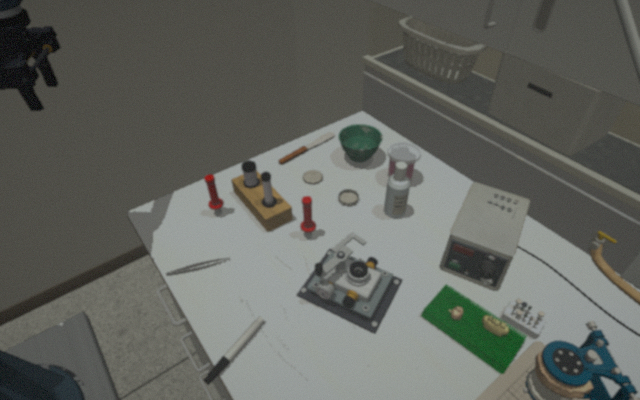

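The top view shows the stand at (270,230), with the slim tube in its right-hand hole at (286,230) and the coarse filter at (249,231). The head's port is at (412,216) and the knob at about (405,248). Red look-alikes stand at (332,214) and (250,272). Next I'll zoom in.

Run:
```python
import pickle,cv2,numpy as np
a,b=pickle.load(open('c.pkl','rb'))
A=cv2.resize(a['image'][170:270,350:450],None,fx=4,fy=4,interpolation=2)
B=cv2.resize(b['image'][225:335,290:410],None,fx=3.3,fy=3.64,interpolation=2)
C=cv2.resize(a['image'][200:250,225:325],None,fx=4,fy=4,interpolation=2)
D=cv2.resize(b['image'][150:240,225:325],None,fx=3.96,fy=2.2,interpolation=2)
o=np.zeros((600,800,3),np.uint8)
for im,x,y in((A,0,0),(B,400,0),(C,0,400),(D,400,400)): o[y:y+im.shape[0],x:x+im.shape[1]]=im[:600-y,:800-x]
cv2.imwrite('pics/crop.png',cv2.convertScaleAbs(o[:,:,::-1],alpha=1.4,beta=10))
```

```text
(no output)
```

View pics/crop.png

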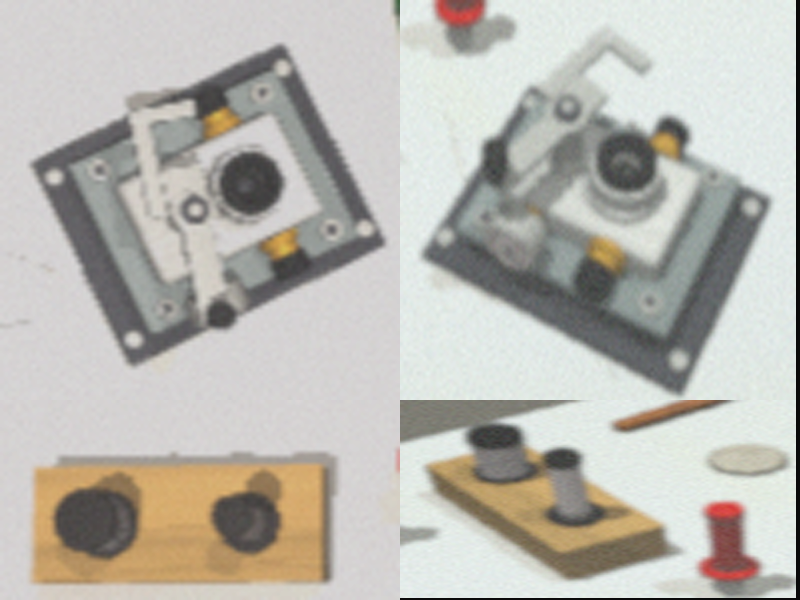

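Run:
```python
from h import *
import pickle
a,b=pickle.load(open('c.pkl','rb'))
sc=lambda x,y:((x-400)/3.3+290,y/3.64+225)
for n,p,q,z in (('cap',(225+230/4,200+118/4),(225+163/3.96,150+58/2.2),.119),('mouth',(412.25,215.75),sc(627,162),.072),('post',(398.75,222.5),sc(568,107),.088),('knobtop',(405.5,248.5),sc(495,148),.107)):
    print(n,onz(a,*p,z).round(4),onz(b,*q,z).round(4))
for n,u,v in(('footTL',30,162),('TR',283,44),('BR',385,242),('BL',132,365)): print(n,onz(a,350+u/4,170+v/4,.006).round(4))
print('flange',onz(a,225+249/4,200+122/4,.045).round(4))
print(cams.camera('wrist')['T_tool_cam'].round(3))
```

```text
cap [0.5483 0.1566 0.119 ] [0.5508 0.1501 0.119 ]
mouth [ 0.5713 -0.1108  0.072 ] [ 0.5725 -0.1159  0.072 ]
post [ 0.5571 -0.0795  0.088 ] [ 0.5604 -0.0805  0.088 ]
knobtop [ 0.5037 -0.0872  0.107 ] [ 0.5061 -0.0886  0.107 ]
footTL [ 5.922e-01 -5.000e-04  6.000e-03]
TR [ 0.6551 -0.1469  0.006 ]
BR [ 0.5408 -0.1972  0.006 ]
BL [ 0.4765 -0.0529  0.006 ]
flange [0.5497 0.156  0.045 ]
[[-0.    -0.952 -0.306  0.081]
 [ 1.    -0.     0.001  0.   ]
 [-0.001 -0.306  0.952  0.022]
 [ 0.     0.     0.     1.   ]]
```

The rows are not in the units I measure in: shifts go in shares of 0.5 m and turns go in shares of 2 pi rad. I convert before sending: -0.421 m / 0.5 = -0.842, -0.191 m / 0.5 = -0.382.

```bash
echo '[[[-0.842,-0.382,0.088,0,0,0,0.05],[-0.842,-0.382,0.088,0,0,0,0.05],[-0.842,-0.382,0.088,0,0,0,0.05],[-0.842,-0.382,0.088,0,0,0,0.05],[-0.842,-0.382,0.088,0,0,0,0.05],[-0.842,-0.382,0.088,0,0,0,0.05],[-0.842,-0.382,0.088,0,0,0,0.05],[-0.842,-0.382,0.088,0,0,0,0.05],[-0.842,-0.382,0.088,0,0,0,0.05],[-0.842,-0.382,0.088,0,0,0,0.05]]]' > m.json && python3 -m handwheel m.json 15
echo '[[[0,0,0,0,0,0,0.05],[0,0,0,0,0,0,0.05],[0,0,0,0,0,0,0.05]]]' > m.json && python3 -m handwheel m.json
python3 - <<'E'
from h import *
import pickle
c=shot('wrist');save(c,'w1.png');pickle.dump(c,open('w1.pkl','wb'));print(c['T'].round(4),c['fx'])
E
```

```text
clock: 1.15
tcp_pos: [0.5506, 0.1507, 0.36]
eef_rot: [0.0, 0.232, 0.973, -0.001]
contact_force: [-0.1, 0.4, 0.7]
finger_gap: 0.0499
gripper_force: 0.0
clock: 1.45
tcp_pos: [0.5475, 0.156, 0.3608]
eef_rot: [-0.0, 0.229, 0.973, 0.0]
contact_force: [-0.2, 0.3, 0.3]
finger_gap: 0.0497
gripper_force: 0.0
[[ 4.467e-01  8.518e-01  2.736e-01  4.755e-01]
 [ 8.947e-01 -4.255e-01 -1.358e-01  1.921e-01]
 [ 8.000e-04  3.055e-01 -9.522e-01  3.393e-01]
 [ 0.000e+00  0.000e+00  0.000e+00  1.000e+00]] 315.5744752588768
```

View pics/w1.png

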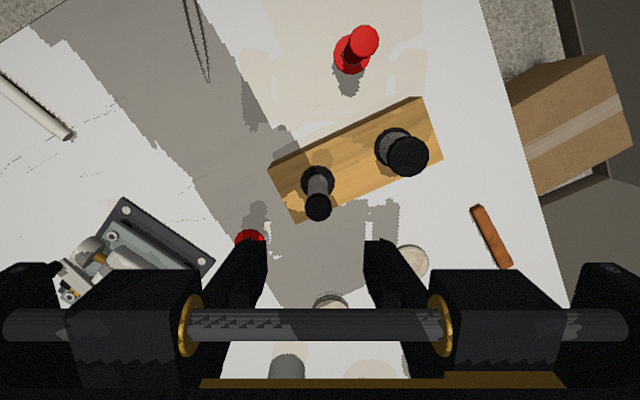

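The wrist view shows the slim tube's cap at (318,207) with its flange at about (317,178), centred between the fingers. The coarse filter's cap is at (408,156).

Run:
```python
from h import *
import pickle
c=pickle.load(open('w1.pkl','rb'))
for n,u,v,z in(('cap',318,207,.119),('flange(far part)',317,178,.045)): print(n,onz(c,u,v,z).round(4))
g=cv2.cvtColor(c['image'],6);m=((g<38)*255).astype(np.uint8);m[:, :295]=0;m[:,345:]=0;m[:160]=0;m[225:]=0
n,l,st,ce=cv2.connectedComponentsWithStats(m)
for i in range(1,n):
    if st[i,4]>40: print(st[i],ce[i].round(1))
w=cv2.resize(c['image'][150:240,280:360],None,fx=6,fy=6,interpolation=0);cv2.imwrite('pics/w1c.png',cv2.convertScaleAbs(w[:,:,::-1],alpha=1.8))
s=state();print(s['tcp_pos'],(rot(s)[:,2]).round(4))
```

```text
cap [0.5476 0.1589 0.119 ]
flange(far part) [0.5449 0.16   0.045 ]
[301 166  34  29 432] [316.6 177.2]
[305 193  27  28 589] [317.9 206.7]
[0.54750851 0.15614772 0.36088843] [-2.e-04  3.e-04 -1.e+00]
```

View pics/w1c.png

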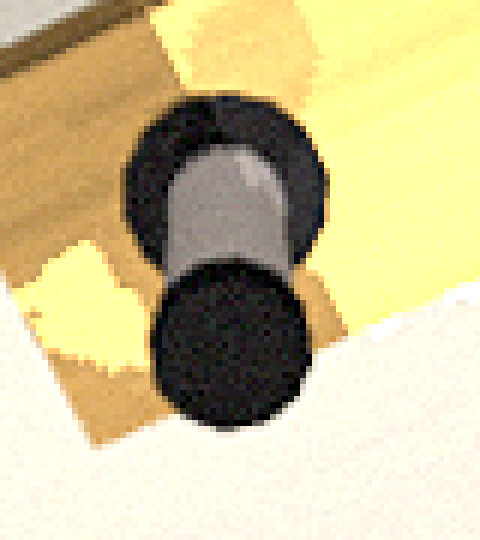

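To row units: 0.125 m / 0.5 = 0.25, 0.002 m / 0.5 = 0.004.

```bash
echo '[[[0,0.004,0.08,0,0,0,0.05],[0,0.004,0.16,0,0,0,0.05],[0,0.004,0.22,0,0,0,0.05],[0,0.004,0.25,0,0,0,0.05],[0,0.004,0.25,0,0,0,0.05],[0,0.004,0.25,0,0,0,0.05],[0,0.004,0.25,0,0,0,0],[0,0.004,0.25,0,0,0,0],[0,0.004,0.25,0,0,0,0],[0,0.004,0.25,0,0,0,0]]]' > m.json && python3 -m handwheel m.json 30
echo '[[[0,0,0,0,0,0,0],[0,0,0,0,0,0,0],[0,0,0,0,0,0,0],[0,0,0,0,0,0,0]]]' > m.json && python3 -m handwheel m.json 30
```

```text
clock: 2.5
tcp_pos: [0.5496, 0.1563, 0.2364]
eef_rot: [0.001, 0.23, 0.973, 0.0]
contact_force: [0.6, 0.8, 1.7]
finger_gap: 0.0204
gripper_force: 9.9
clock: 2.9
tcp_pos: [0.5497, 0.1564, 0.2363]
eef_rot: [0.001, 0.23, 0.973, 0.0]
contact_force: [0.6, 0.6, 5.1]
finger_gap: 0.0192
gripper_force: 30.0
```

To row units: -0.13 m / 0.5 = -0.26, -0.05 m / 0.5 = -0.1.

```bash
echo '[[[0,0,-0.04,0,0,0,0],[0,0,-0.1,0,0,0,0],[0,0,-0.18,0,0,0,0],[0,0,-0.24,0,0,0,0],[0,0,-0.26,0,0,0,0],[0,0,-0.26,0,0,0,0],[0,0,-0.26,0,0,0,0]]]' > m.json && python3 -m handwheel m.json
echo '[[[-0.04,-0.05,0,0,0,0,0],[-0.1,-0.12,0,0,0,0,0],[-0.16,-0.2,0,0,0,0,0],[-0.22,-0.27,0,0,0,0,0],[-0.28,-0.34,0,0,0,0,0],[-0.33,-0.4,0,0,0,0,0],[-0.37,-0.45,0,0,0,0,0],[-0.38,-0.46,0,0,0,0,0],[-0.38,-0.46,0,0,0,0,0],[-0.38,-0.46,0,0,0,0,0]]]' > m.json && python3 -m handwheel m.json
python3 - <<'E'
from h import *
import pickle
c=shot('wrist');pickle.dump(c,open('w2.pkl','wb'));s=state();print(s['tcp_pos'],rot(s)[:,2].round(4),s['contact_force'])
w=cv2.resize(c['image'][50:300,160:480],None,fx=2.4,fy=2.4,interpolation=0);cv2.imwrite('pics/w2.png',cv2.convertScaleAbs(w[:,:,::-1],alpha=1.6,beta=15))
E
```

```text
clock: 3.6
tcp_pos: [0.5487, 0.1563, 0.3637]
eef_rot: [-0.001, 0.23, 0.973, -0.0]
contact_force: [-0.1, -0.3, -1.0]
finger_gap: 0.019
gripper_force: 30.0
clock: 4.6
tcp_pos: [0.6157, -0.1334, 0.364]
eef_rot: [-0.001, 0.23, 0.973, 0.001]
contact_force: [0.4, -0.2, -1.0]
finger_gap: 0.0192
gripper_force: 30.0
[ 0.61574683 -0.13296128  0.36454956] [-0.002   0.0013 -1.    ] [ 0.74599319  0.63544679 -0.58990104]
```

View pics/w2.png

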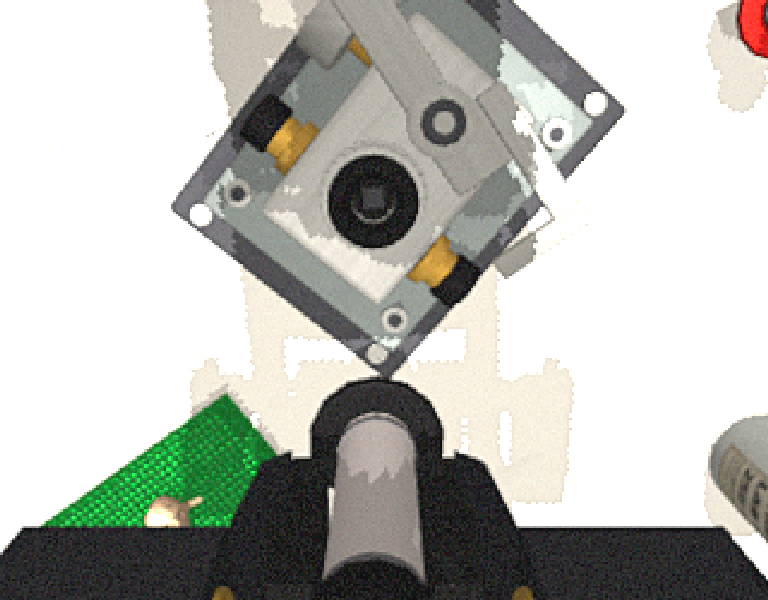

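Crop w2 shows the mouth ring at full-image (315.4,133.8), the post at (344.6,100.8), and the held tube's flange at columns 289.5–344.5 with its far edge at row 207.5.

Run:
```python
from h import *
import pickle
c=pickle.load(open('w2.pkl','rb'))
g=cv2.cvtColor(c['image'],6);m=((g<45)*255).astype(np.uint8);k=np.zeros_like(m);k[105:162,285:342]=m[105:162,285:342]
n,l,st,ce=cv2.connectedComponentsWithStats(k)
for i in range(1,n):
    if st[i,4]>200:
        h=cv2.findContours((l==i).astype(np.uint8),0,1)[0][0];e=cv2.fitEllipse(cv2.convexHull(h));print(st[i],ce[i],e)
p=onz(c,e[0][0]+0,e[0][1],.072);q=onz(c,344.6,100.8,.088);print('mouth',p.round(4),'post',q.round(4))
T=np.linalg.inv(c['T']@np.linalg.inv(c['T_tool_cam']))
zf=.1735
f=onz(c,317,207.5,zf);print('flange edge in tool',(T@np.append(f,1)).round(4),'mouth tool',(T@np.append(p,1)).round(4))
for u in(289.5,344.5):print((T@np.append(onz(c,u,218,zf),1)).round(4))
```

```text
[ 297  115   37   38 1116] [314.93727599 133.3781362 ] ((314.9292297363281, 133.52059936523438), (37.07179260253906, 38.59492492675781), 2.629558563232422)
mouth [ 0.5713 -0.1107  0.072 ] post [ 0.5576 -0.0782  0.088 ]
flange edge in tool [0.0192 0.0015 0.1906 1.    ] mouth tool [4.900e-02 4.000e-04 2.922e-01 1.000e+00]
[ 0.0128 -0.0144  0.1906  1.    ]
[0.0127 0.0173 0.1906 1.    ]
```

To row units: 0.06 m / 0.5 = 0.12, 0.047 m / 0.5 = 0.094.

```bash
echo '[[[0.04,0,0,0,0,0,0],[0.08,-0.002,0,0,0,0,0],[0.094,-0.002,0.02,0,0,0,0],[0.094,-0.002,0.06,0,0,0,0],[0.094,-0.002,0.1,0,0,0,0],[0.094,-0.002,0.12,0,0,0,0],[0.094,-0.002,0.12,0,0,0,0],[0.094,-0.002,0.12,0,0,0,0],[0.094,-0.002,0.12,0,0,0,0]]]' > m.json && python3 -m handwheel m.json
python3 - <<'E'
from h import *
import pickle
c=shot('wrist');pickle.dump(c,open('w3.pkl','wb'));s=state();print(s['tcp_pos'],rot(s)[:,2].round(4),s['contact_force'])
b=shot('scene')
w=cv2.resize(c['image'][100:300,220:420],None,fx=2,fy=2,interpolation=2)
x=cv2.resize(b['image'][190:330,290:410],None,fx=3.3,fy=3.3,interpolation=2)[:460]
o=np.zeros((460,800,3),np.uint8);o[:400,:400]=w;o[:x.shape[0],400:400+x.shape[1]]=x
cv2.imwrite('pics/w3.png',cv2.convertScaleAbs(o[:,:,::-1],alpha=1.6,beta=15))
E
```

```text
clock: 5.55
tcp_pos: [0.5742, -0.1143, 0.3068]
eef_rot: [0.001, 0.23, 0.973, -0.0]
contact_force: [1.0, -0.8, -0.8]
finger_gap: 0.019
gripper_force: 30.0
[ 0.57412694 -0.11433708  0.30679574] [ 1.8e-03 -7.0e-04 -1.0e+00] [-0.31694308  0.18370317 -0.81522518]
```

View pics/w3.png

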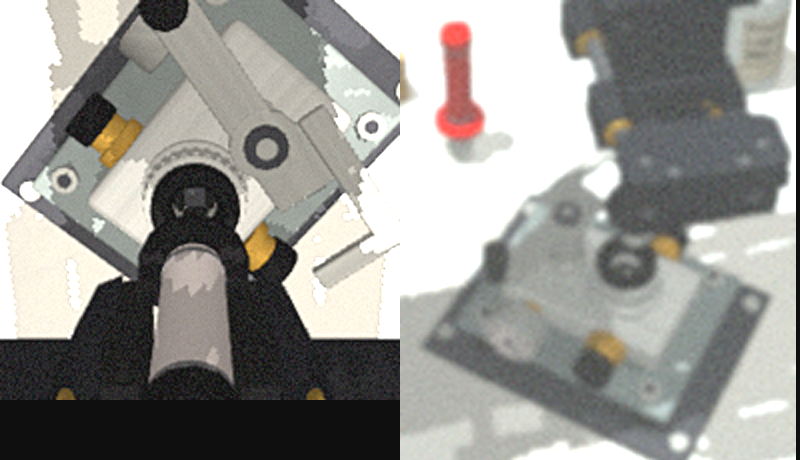

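Run:
```python
from h import *
import pickle
c=pickle.load(open('w3.pkl','rb'))
T=np.linalg.inv(c['T']@np.linalg.inv(c['T_tool_cam']))
for u,v in((295,200),(340,200),(317.5,181.5)):print('mouth',(T@np.append(onz(c,u,v,.072),1)).round(4))
zf=.3068-.191
for u in(289.5,343.5):print('fl',(T@np.append(onz(c,u,221,zf),1)).round(4))
g=cv2.cvtColor(c['image'],6);print([''.join('%4d'%x for x in g[r,285:350:2]) for r in (200,)])
```

```text
mouth [ 0.0089 -0.0139  0.2347  1.    ]
mouth [0.0088 0.0182 0.2347 1.    ]
mouth [0.0225 0.0021 0.2347 1.    ]
fl [ 0.0108 -0.0144  0.1909  1.    ]
fl [0.0107 0.0168 0.1909 1.    ]
[' 133 138 138 127 142  92   6   8  24   6   1   5  24   8  35  33  39  30  46  13  18  16  16  13  17   8   5  45 143  96 141 133 138']
```

Relative offset: about +2.5 mm in tool x and +0.8 mm in tool y. I'll descend into the funnel and check the side forces.

To row units: 0.018 m / 0.5 = 0.036, 0.0025 m / 0.5 = 0.005.

```bash
echo '[[[0.005,0.0016,0.004,0,0,0,0],[0.005,0.0016,0.012,0,0,0,0],[0.005,0.0016,0.02,0,0,0,0],[0.005,0.0016,0.028,0,0,0,0],[0.005,0.0016,0.036,0,0,0,0],[0.005,0.0016,0.036,0,0,0,0],[0.005,0.0016,0.036,0,0,0,0]]]' > m.json && python3 -m handwheel m.json
echo '[[[0,0,0.004,0,0,0,0],[0,0,0.008,0,0,0,0],[0,0,0.01,0,0,0,0],[0,0,0.01,0,0,0,0],[0,0,0.01,0,0,0,0]]]' > m.json && python3 -m handwheel m.json
```

```text
clock: 6.35
tcp_pos: [0.5717, -0.1124, 0.2875]
eef_rot: [-0.0, 0.23, 0.973, 0.0]
contact_force: [0.2, -0.2, -1.7]
finger_gap: 0.019
gripper_force: 30.0
clock: 6.85
tcp_pos: [0.5718, -0.1124, 0.2827]
eef_rot: [0.0, 0.23, 0.973, -0.0]
contact_force: [-0.8, -0.4, -0.3]
finger_gap: 0.0192
gripper_force: 30.0
```

To row units: 0.005 m / 0.5 = 0.01, 0.004 m / 0.5 = 0.008.

```bash
echo '[[[0,0,0.002,0,0,0,0],[0,0,0.004,0,0,0,0],[0,0,0.006,0,0,0,0],[0,0,0.008,0,0,0,0],[0,0,0.01,0,0,0,0],[0,0,0.01,0,0,0,0],[0,0,0.01,0,0,0,0]]]' > m.json && python3 -m handwheel m.json 55
echo '[[[0,0,0.002,0,0,0,0],[0,0,0.004,0,0,0,0],[0,0,0.006,0,0,0,0],[0,0,0.006,0,0,0,0]]]' > m.json && python3 -m handwheel m.json
```

```text
clock: 7.55
tcp_pos: [0.5718, -0.1124, 0.2777]
eef_rot: [0.0, 0.23, 0.973, -0.0]
contact_force: [-0.2, 0.4, -1.5]
finger_gap: 0.0181
gripper_force: 55.0
clock: 7.95
tcp_pos: [0.572, -0.1124, 0.2751]
eef_rot: [0.0, 0.23, 0.973, -0.0]
contact_force: [0.0, 1.1, 3.3]
finger_gap: 0.0181
gripper_force: 55.0
```

To row units: 0.002 m / 0.5 = 0.004, 0.001 m / 0.5 = 0.002.

```bash
for i in 1 2; do echo '[[[0,0,0.002,0,0,0,0],[0,0,0.004,0,0,0,0],[0,0,0.004,0,0,0,0]]]' > m.json && python3 -m handwheel m.json | grep -E 'tcp|contact'; done
echo '[[[0,0,0.002,0,0,0,0],[0,0,0.002,0,0,0,0]]]' > m.json && python3 -m handwheel m.json
```

```text
tcp_pos: [0.5721, -0.1125, 0.2734]
contact_force: [0.5, 1.1, 5.8]
tcp_pos: [0.5724, -0.1126, 0.2721]
contact_force: [-1.0, 1.5, 10.2]
clock: 8.75
tcp_pos: [0.5726, -0.1126, 0.2715]
eef_rot: [0.002, 0.23, 0.973, -0.0]
contact_force: [-0.9, 1.4, 10.9]
finger_gap: 0.0184
gripper_force: 55.0
```

To row units: 0.0014 m / 0.5 = 0.0028, 0.0007 m / 0.5 = 0.0014.

```bash
for i in 1 2; do echo '[[[0,0,0.0014,0,0,0,0],[0,0,0.0028,0,0,0,0],[0,0,0.0028,0,0,0,0]]]' > m.json && python3 -m handwheel m.json | grep -E 'tcp|contact'; done
```

```text
tcp_pos: [0.5728, -0.1128, 0.2706]
contact_force: [-0.8, 0.5, 13.2]
tcp_pos: [0.5731, -0.1129, 0.2697]
contact_force: [-0.4, 0.9, 14.6]
```

To row units: 0.001 m / 0.5 = 0.002.

```bash
echo '[[[0,0,0.002,0,0,0,0],[0,0,0.002,0,0,0,0]]]' > m.json && python3 -m handwheel m.json
```

```text
clock: 9.55
tcp_pos: [0.5733, -0.113, 0.2691]
eef_rot: [0.003, 0.23, 0.973, -0.001]
contact_force: [-0.2, 1.7, 17.5]
finger_gap: 0.018
gripper_force: 55.0
```

To row units: 0.0006 m / 0.5 = 0.0012.

```bash
echo '[[[0,0,0.0012,0,0,0,0],[0,0,0.0012,0,0,0,0]]]' > m.json && python3 -m handwheel m.json | grep -E 'tcp|contact'
```

```text
tcp_pos: [0.5734, -0.1131, 0.2687]
contact_force: [-0.3, 0.5, 16.9]
```

To row units: 0.0006 m / 0.5 = 0.0012.

```bash
echo '[[[0,0,0.0012,0,0,0,0],[0,0,0.0012,0,0,0,0]]]' > m.json && python3 -m handwheel m.json| grep -E 'tcp|contact'
```

```text
tcp_pos: [0.5735, -0.1131, 0.2683]
contact_force: [-0.0, 0.8, 17.5]
```

To row units: 0.0008 m / 0.5 = 0.0016.

```bash
echo '[[[0,0,0.0016,0,0,0,0],[0,0,0.0016,0,0,0,0]]]' > m.json && python3 -m handwheel m.json | grep -E 'tcp|contact'
```

```text
tcp_pos: [0.5736, -0.1132, 0.2678]
contact_force: [-0.1, 0.6, 18.9]
```

To row units: 0.0008 m / 0.5 = 0.0016.

```bash
echo '[[[0,0,0.0016,0,0,0,0],[0,0,0.0016,0,0,0,0]]]' > m.json && python3 -m handwheel m.json| grep -E 'tcp|contact'
```

```text
tcp_pos: [0.5738, -0.1133, 0.2673]
contact_force: [-0.4, 1.1, 20.1]
```

```bash
echo '[[[0,0,0.0016,0,0,0,0],[0,0,0.0016,0,0,0,0]]]' > m.json && python3 -m handwheel m.json | grep -E 'tcp|contact'
python3 - <<'E'
from h import *
import time
for i in range(4):
    c=shot('wrist');s=state();print(s['tcp_pos'].round(4),s['contact_force'].round(1),s['ft_torque'].round(2))
b=shot('scene')
w=cv2.resize(c['image'][100:300,220:420],None,fx=2,fy=2,interpolation=2)
x=cv2.resize(b['image'][190:330,290:410],None,fx=3.3,fy=3.3,interpolation=2)[:460]
o=np.zeros((460,800,3),np.uint8);o[:400,:400]=w;o[:x.shape[0],400:400+x.shape[1]]=x
cv2.imwrite('pics/w4.png',cv2.convertScaleAbs(o[:,:,::-1],alpha=1.6,beta=15))
E
```

```text
tcp_pos: [0.5739, -0.1133, 0.2667]
contact_force: [-1.2, 0.8, 21.5]
[ 0.5739 -0.1134  0.2668] [-1.1  1.3 22.1] [0.12 0.14 0.  ]
[ 0.5739 -0.1133  0.2668] [-1.   1.  21.1] [0.16 0.18 0.02]
[ 0.5739 -0.1133  0.2668] [-1.3  0.7 20.9] [ 0.14  0.3  -0.  ]
[ 0.5739 -0.1133  0.2668] [-0.9  1.4 21.4] [ 0.14  0.19 -0.01]
```

View pics/w4.png

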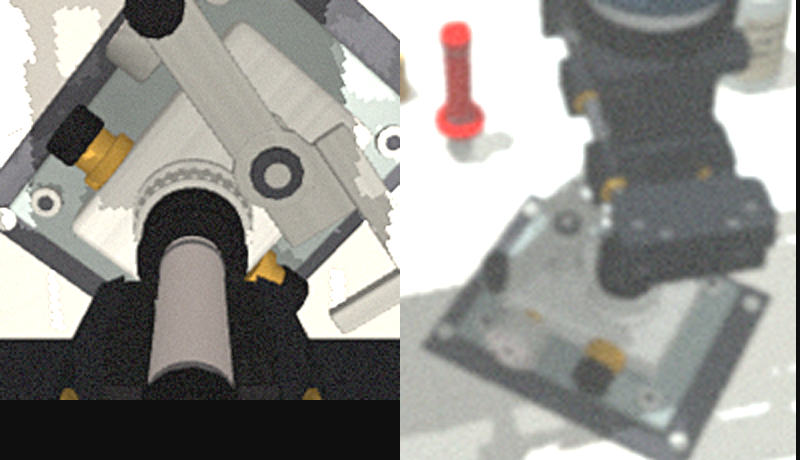

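The view shows the flange still above the ring (ring's dark front edge at crop row 188, flange at about 215–270), so the seal has not snapped yet. The tool has drifted about 2 mm under load, so I'll correct that while pressing on.

To row units: 0.002 m / 0.5 = 0.004, 0.001 m / 0.5 = 0.002.

```bash
echo '[[[0.002,0,0,0,0,0,0],[0.004,0,0,0,0,0,0],[0.004,0,0,0,0,0,0]]]' > m.json && python3 -m handwheel m.json | grep -E 'tcp|contact|eef'; echo '[[[0,0,0.0016,0,0,0,0],[0,0,0.0016,0,0,0,0]]]' > m.json && python3 -m handwheel m.json | grep -E 'tcp|contact'
python3 - <<'E'
from h import *
s=state();print(s['tcp_pos'].round(4),s['contact_force'].round(1),s['ft_torque'].round(2),rot(s)[:,2].round(4))
E
```

```text
tcp_pos: [0.5725, -0.1126, 0.2671]
eef_rot: [0.005, 0.23, 0.973, -0.001]
contact_force: [0.8, 0.2, 19.8]
tcp_pos: [0.5726, -0.1127, 0.2664]
contact_force: [-0.2, -0.5, 22.4]
[ 0.5726 -0.1127  0.2664] [-0.2 -0.5 22.4] [ 0.02 -0.09 -0.01] [ 0.0097 -0.0042 -0.9999]
```

To row units: -0.0024 m / 0.5 = -0.0048, -0.0012 m / 0.5 = -0.0024, 0.0105 rad / 6.2832 = 0.0017.

```bash
echo '[[[-0.0024,0,0,0,0.0008,0,0],[-0.0048,0,0,0,0.0017,0,0],[-0.0048,0,0,0,0.0017,0,0]]]' > m.json && python3 -m handwheel m.json | grep -E 'tcp|contact'
python3 - <<'E'
from h import *
s=state();print(s['tcp_pos'].round(4),s['contact_force'].round(1),s['ft_torque'].round(2),rot(s)[:,2].round(4))
E
```

```text
tcp_pos: [0.5748, -0.1138, 0.2665]
contact_force: [0.7, 0.7, 22.1]
[ 0.5748 -0.1138  0.2665] [ 0.7  0.7 22.1] [ 0.08 -0.    0.04] [-0.e+00  7.e-04 -1.e+00]
```

To row units: 0.0008 m / 0.5 = 0.0016.

```bash
echo '[[[0,0,0.0016,0,0,0,0],[0,0,0.0016,0,0,0,0],[0,0,0.0016,0,0,0,0]]]' > m.json && python3 -m handwheel m.json | grep -E 'tcp|contact|gap'
```

```text
tcp_pos: [0.5747, -0.1138, 0.2658]
contact_force: [0.6, 0.7, 22.7]
finger_gap: 0.0182
```

To row units: 0.0008 m / 0.5 = 0.0016.

```bash
echo '[[[0,0,0.0016,0,0,0,0],[0,0,0.0016,0,0,0,0],[0,0,0.0016,0,0,0,0]]]' > m.json && python3 -m handwheel m.json | grep -E 'tcp|contact|gap'
```

```text
tcp_pos: [0.5748, -0.1138, 0.2652]
contact_force: [-0.3, 0.7, 24.3]
finger_gap: 0.018
```

To row units: 0.0032 m / 0.5 = 0.0064, -0.002 m / 0.5 = -0.004, 0.004 rad / 6.2832 = 0.0006.

```bash
echo '[[[0.002,0,-0.004,0,0,0,0],[0.004,0,-0.004,0,0.0003,0,0],[0.0064,0,-0.004,0,0.0006,0,0],[0.0064,0,-0.004,0,0.0006,0,0]]]' > m.json && python3 -m handwheel m.json | grep -E 'tcp|contact'
python3 - <<'E'
from h import *
s=state();print(s['tcp_pos'].round(4),s['contact_force'].round(1),s['ft_torque'].round(2),rot(s)[:,2].round(4))
E
echo '[[[0,0,0.0016,0,0,0,0],[0,0,0.0032,0,0,0,0],[0,0,0.0032,0,0,0,0]]]' > m.json && python3 -m handwheel m.json | grep -E 'tcp|contact|gap'
```

```text
tcp_pos: [0.5718, -0.1122, 0.2667]
contact_force: [1.3, -0.0, 20.8]
[ 0.5718 -0.1122  0.2667] [ 1.3 -0.  20.8] [ 0.04 -0.19 -0.09] [-0.0035  0.0024 -1.    ]
tcp_pos: [0.5719, -0.1123, 0.2654]
contact_force: [0.9, 0.2, 24.1]
finger_gap: 0.0184
```

Run:
```python
from h import *
import pickle
c3=pickle.load(open('w3.pkl','rb'));c5=shot('wrist');pickle.dump(c5,open('w5.pkl','wb'))
for c in(c3,c5):
    g=cv2.cvtColor(c['image'],6).astype(int)
    b=cv2.GaussianBlur(g.astype(np.float32),(3,3),0)
    col=b[190:305,314:320].mean(1);e=np.diff(col)
    print('edges',[(190+i,int(e[i])) for i in range(len(e)) if abs(e[i])>12])
    for r in (215,219,223,227,260): 
        row=b[r-1:r+2,270:365].mean(0);d=np.diff(row);print(r,[(270+i,int(d[i])) for i in range(len(d)) if abs(d[i])>14])
s=state();print(s['contact_force'],s['clock'])
```

```text
edges [(193, 15), (220, 24), (221, 26), (224, 16), (225, 19), (279, -17), (280, -15), (282, -13)]
215 [(294, -24), (295, -38), (296, -37), (297, -18), (336, 33), (337, 48), (338, 31), (344, -16), (345, -22), (346, -14)]
219 [(291, -20), (292, -44), (293, -43), (294, -18), (338, 17), (339, 40), (340, 28), (342, -22)]
223 [(290, -28), (291, -28), (341, 19), (342, 29), (343, 15), (356, -23), (357, -21)]
227 [(288, -28), (289, -25), (303, 14), (304, 18), (305, 14), (327, -16), (328, -17), (343, 26), (344, 21), (354, -20), (355, -20)]
260 [(295, 36), (296, 54), (298, -26), (333, -28), (334, -22)]
edges [(191, -12), (200, -42), (201, -44), (202, -14), (221, 13), (222, 33), (223, 12), (226, 16), (279, -16), (280, -16), (282, -15), (283, -15)]
215 [(286, -21), (291, -17), (292, -37), (293, -34), (294, -14), (338, 32), (339, 40), (340, 20), (345, 24), (346, 17), (352, -15), (353, -20)]
219 [(285, -19), (286, -18), (290, -27), (291, -42), (292, -26), (339, 29), (340, 52), (341, 37), (346, 14), (355, -16), (356, -18)]
223 [(285, -14), (289, -19), (290, -45), (291, -38), (340, 29), (341, 56), (342, 38), (358, -21), (359, -17)]
227 [(287, -19), (288, -43), (289, -45), (290, -19), (341, 38), (342, 51), (343, 26)]
260 [(296, 24), (297, 29), (332, -27), (333, -29)]
[-0.40893233  0.19481978 23.60270467] 12.95
```

Run:
```python
from h import *
import pickle
c=pickle.load(open('w5.pkl','rb'));c3=pickle.load(open('w3.pkl','rb'))
def gx(c,u,v,z): 
    T=np.linalg.inv(c['T']@np.linalg.inv(c['T_tool_cam']));return (T@np.append(onz(c,u,v,z),1))[:3].round(4)
g=cv2.cvtColor(c3['image'],6);print(g[176:188,314:320].mean(1).round())
print('w3 edge',onz(c3,317,181.5,.072).round(4))
for z in(.060,.063,.066,.069): print(z,onz(c,317,201,z).round(4))
# post ring: dark ring centre in w4-like crops
for n,cc,lo in(('w3',c3,None),('w5',c,None)):
    gg=cv2.GaussianBlur(cv2.cvtColor(cc['image'],6),(3,3),0)
    r=gg[150:210,335:385]; ci=cv2.HoughCircles(cv2.resize(r,None,fx=4,fy=4),cv2.HOUGH_GRADIENT,1,40,param1=100,param2=25,minRadius=24,maxRadius=64)
    print(n,None if ci is None else (ci[0][:3]/4+[335,150,0]).round(1))
    k=np.array(ci[0][0])/4+[335,150,0] if ci is not None else None
    for z in(.074,.078,.082,.088): print(z,onz(cc,k[0],k[1],z).round(4))
```

```text
[ 83.  80. 102. 110. 114.  70.  11.   3.   8.  10.  10.  13.]
w3 edge [ 0.5552 -0.1028  0.072 ]
0.06 [ 0.5558 -0.1024  0.06  ]
0.063 [ 0.5549 -0.1019  0.063 ]
0.066 [ 0.554  -0.1015  0.066 ]
0.069 [ 0.5531 -0.1011  0.069 ]
w3 NoneTraceback (most recent call last):
  File "<stdin>", line 15, in <module>
TypeError: 'NoneType' object is not subscriptable
```

The rows are not in the units I measure in: shifts go in shares of 0.5 m and turns go in shares of 2 pi rad. I convert before sending: 0.001 m / 0.5 = 0.002, 0.0005 m / 0.5 = 0.001.

```bash
echo '[[[0.001,0.001,0,0,0,0,0],[0.002,0.002,0,0,0,0,0],[0.002,0.002,0,0,0,0,0]]]' > m.json && python3 -m handwheel m.json | grep -E 'tcp|contact'
echo '[[[0,0,0.0016,0,0,0,0],[0,0,0.0016,0,0,0,0],[0,0,0.0016,0,0,0,0]]]' > m.json && python3 -m handwheel m.json | grep -E 'tcp|contact'
python3 - <<'E'
from h import *
s=state();print(s['tcp_pos'].round(4),s['contact_force'].round(1),s['ft_torque'].round(2),rot(s)[:,2].round(4))
E
```

```text
tcp_pos: [0.5713, -0.1112, 0.2655]
contact_force: [-0.8, -1.5, 22.5]
tcp_pos: [0.5715, -0.1113, 0.2649]
contact_force: [-1.3, -1.8, 24.6]
[ 0.5715 -0.1113  0.2649] [-1.3 -1.8 24.6] [-0.28  0.17 -0.02] [-0.003   0.0014 -1.    ]
```

To row units: 0.0008 m / 0.5 = 0.0016, -0.0007 m / 0.5 = -0.0014.

```bash
echo '[[[-0.0006,-0.0014,0,0,0,0,0],[-0.0006,-0.0014,0.0016,0,0,0,0],[-0.0006,-0.0014,0.0016,0,0,0,0]]]' > m.json && python3 -m handwheel m.json | grep -E 'tcp|contact'
echo '[[[0,0,0.0016,0,0,0,0],[0,0,0.0016,0,0,0,0],[0,0,0.0016,0,0,0,0]]]' > m.json && python3 -m handwheel m.json | grep -E 'tcp|contact'
```

```text
tcp_pos: [0.5715, -0.1119, 0.2643]
contact_force: [0.1, 0.5, 26.3]
tcp_pos: [0.5716, -0.1119, 0.2638]
contact_force: [-1.6, -0.7, 26.1]
```

To row units: 0.0006 m / 0.5 = 0.0012.

```bash
echo '[[[0,0,0.0012,0,0,0,0],[0,0,0.0012,0,0,0,0],[0,0,0.0012,0,0,0,0]]]' > m.json && python3 -m handwheel m.json | grep -E 'tcp|contact'
```

```text
tcp_pos: [0.571, -0.1115, 0.2612]
contact_force: [3.0, -0.4, 16.5]
```

To row units: 0.0006 m / 0.5 = 0.0012.

```bash
echo '[[[0,0,0.0012,0,0,0,0],[0,0,0.0012,0,0,0,0],[0,0,0.0012,0,0,0,0]]]' > m.json && python3 -m handwheel m.json | grep -E 'tcp|contact'
```

```text
tcp_pos: [0.5711, -0.1116, 0.2608]
contact_force: [1.2, 0.1, 17.8]
```

The seal snapped: the push fell from 26 N to 16.5 N and the nose is down at the seat. Now I'll press to about 21 N.

To row units: 0.0014 m / 0.5 = 0.0028, 0.0007 m / 0.5 = 0.0014.

```bash
echo '[[[0,0,0.0014,0,0,0,0],[0,0,0.0028,0,0,0,0],[0,0,0.0028,0,0,0,0]]]' > m.json && python3 -m handwheel m.json | grep -E 'tcp|contact'
```

```text
tcp_pos: [0.5712, -0.1116, 0.2598]
contact_force: [0.9, 0.2, 20.1]
```

To row units: 0.0005 m / 0.5 = 0.001.

```bash
echo '[[[0,0,0.001,0,0,0,0],[0,0,0.001,0,0,0,0],[0,0,0.001,0,0,0,0]]]' > m.json && python3 -m handwheel m.json | grep -E 'tcp|contact'
python3 - <<'E'
from h import *
s=state();print(s['contact_force'].round(1),s['ft_torque'].round(2),rot(s)[:,2].round(4))
E
```

```text
tcp_pos: [0.5712, -0.1116, 0.2595]
contact_force: [1.0, -0.8, 21.3]
[ 1.  -0.8 21.3] [ 0.11 -0.13 -0.  ] [-0.0038  0.0026 -1.    ]
```

The slope is now 0.35 mm/N, which is the buffers alone, so the tube is home. I'll ease off and let go.

To row units: -0.0105 m / 0.5 = -0.021, -0.01 m / 0.5 = -0.02.

```bash
echo '[[[0,0,-0.004,0,0,0,0],[0,0,-0.008,0,0,0,0],[0,0,-0.012,0,0,0,0],[0,0,-0.016,0,0,0,0],[0,0,-0.02,0,0,0,0],[0,0,-0.021,0,0,0,0],[0,0,-0.021,0,0,0,0]]]' > m.json && python3 -m handwheel m.json | grep -E 'tcp|contact'
```

```text
tcp_pos: [0.5693, -0.1107, 0.2658]
contact_force: [4.8, 0.3, 5.5]
```

To row units: -0.0025 m / 0.5 = -0.005, -0.001 m / 0.5 = -0.002.

```bash
echo '[[[-0.002,0,-0.002,0,0,0,0],[-0.004,0,-0.005,0,0,0,0],[-0.004,0,-0.005,0,0,0,0],[-0.004,0,-0.005,0,0,0,0.045],[-0.004,0,-0.005,0,0,0,0.045],[-0.004,0,-0.005,0,0,0,0.045],[-0.004,0,-0.005,0,0,0,0.045]]]' > m.json && python3 -m handwheel m.json
python3 - <<'E'
from h import *
s=state();print(s['tcp_pos'],s['contact_force'].round(1),rot(s).round(4))
E
```

```text
clock: 16.75
tcp_pos: [0.5702, -0.1115, 0.2673]
eef_rot: [-0.008, 0.23, 0.973, 0.002]
contact_force: [0.0, -0.8, -0.3]
finger_gap: 0.0448
gripper_force: 0.0
[ 0.57023383 -0.11145951  0.26734471] [ 0.  -0.8 -0.3] [[-8.938e-01  4.482e-01 -1.440e-02]
 [ 4.482e-01  8.939e-01  6.800e-03]
 [ 1.600e-02 -4.000e-04 -9.999e-01]]
```

To row units: -0.1 m / 0.5 = -0.2, -0.09 m / 0.5 = -0.18, -0.016 rad / 6.2832 = -0.0025.

```bash
echo '[[[0,0,-0.04,0,0,0,0.045],[0,0,-0.1,0,-0.0013,0,0.045],[0,0,-0.18,0,-0.0025,0,0.045],[0,0,-0.2,0,-0.0025,0,0.045],[0,0,-0.2,0,-0.0025,0,0.045],[0,0,-0.2,0,-0.0025,0,0.045]]]' > m.json && python3 -m handwheel m.json
python3 - <<'E'
from h import *
import pickle
c=shot('wrist');pickle.dump(c,open('w6.pkl','wb'));s=state();print(s['tcp_pos'],rot(s).round(4))
w=cv2.resize(c['image'][50:300,160:480],None,fx=2.4,fy=2.4,interpolation=0);cv2.imwrite('pics/w6.png',cv2.convertScaleAbs(w[:,:,::-1],alpha=1.6,beta=15))
E
```

```text
clock: 17.35
tcp_pos: [0.5715, -0.112, 0.3665]
eef_rot: [-0.0, 0.23, 0.973, -0.0]
contact_force: [0.1, -0.6, -0.5]
finger_gap: 0.0448
gripper_force: 0.0
[ 0.57128682 -0.11193883  0.36580811] [[-8.939e-01  4.483e-01 -1.800e-03]
 [ 4.483e-01  8.939e-01  6.000e-04]
 [ 1.800e-03 -3.000e-04 -1.000e+00]]
```

View pics/w6.png

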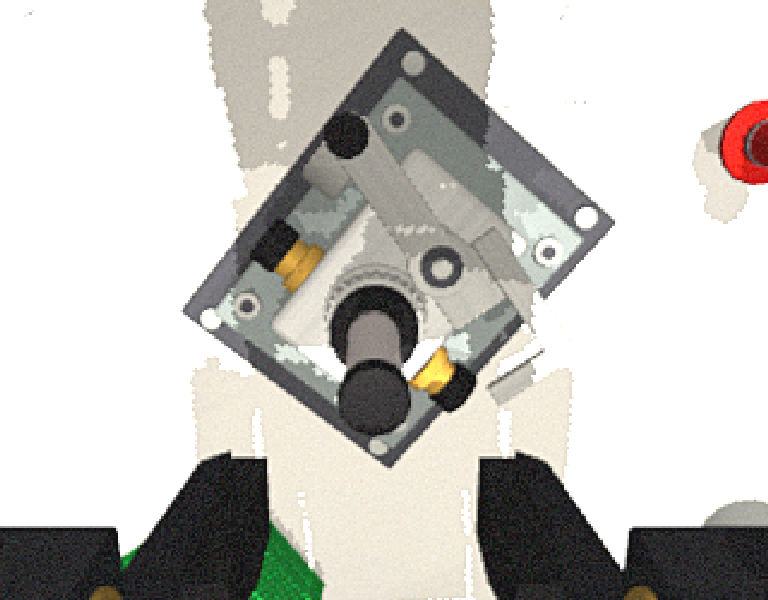

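The tube stands upright with its flange hiding the ring. The knob's top is at (304.6,107), the post at (343.8,161.3) and the cap at crop (374,396).

Run:
```python
from h import *
import pickle
c=pickle.load(open('w6.pkl','rb'))
T=np.linalg.inv(c['T']@np.linalg.inv(c['T_tool_cam']))
k=onz(c,304.6,107,.107);p=onz(c,343.75,161.25,.088);cap=onz(c,160+374/2.4,50+396/2.4,.151)
port=np.array([.572,-.112,0])
print('knob',k,'post',p,'cap',cap,'knob tool',(T@np.append(k,1)).round(4))
print(np.hypot(*(k-p)[:2]),np.hypot(*(p-cap)[:2]))
y=(p-cap)[:2];r=(k-p)[:2];th=np.arctan2(r[1],r[0])-np.arctan2(y[1],y[0]);print('angle',th%(2*np.pi))
a0=np.arctan2(y[1],y[0]);R0=rot(state())
for t in np.linspace(th%(2*np.pi),0,7):
    q=p[:2]+.055*np.array([np.cos(a0+t),np.sin(a0+t)]);print(round(t,2),q.round(4),(R0.T@np.append(q-k[:2],0)).round(4)[:2])
```

```text
knob [ 0.50394645 -0.08621773  0.107     ] post [ 0.5572215  -0.07787714  0.088     ] cap [ 0.56738886 -0.10901061  0.151     ] knob tool [ 0.0718 -0.0072  0.2596  1.    ]
0.05392398752400622 0.032751611544538706
angle 1.4104388209691487
1.41 [ 0.5029 -0.0864] [ 0.0009 -0.0006]
1.18 [ 0.5024 -0.0735] [0.0071 0.0107]
0.94 [ 0.5049 -0.0608] [0.0105 0.0231]
0.71 [ 0.5103 -0.0491] [0.0109 0.036 ]
0.47 [ 0.5183 -0.039 ] [0.0083 0.0486]
0.24 [ 0.5284 -0.031 ] [0.0029 0.0603]
0.0 [ 0.5401 -0.0256] [-0.0052  0.0704]
```

To row units: 0.108 m / 0.5 = 0.216, 0.03 m / 0.5 = 0.06.

```bash
echo '[[[0.06,-0.006,0,0,0,0,0.045],[0.12,-0.012,0,0,0,0,0.045],[0.144,-0.014,0.02,0,0,0,0.045],[0.144,-0.014,0.1,0,0,0,0.045],[0.144,-0.014,0.17,0,0,0,0.045],[0.144,-0.014,0.2,0,0,0,0.045],[0.144,-0.014,0.216,0,0,0,0.045],[0.144,-0.014,0.216,0,0,0,0.045],[0.144,-0.014,0.216,0,0,0,0.018],[0.144,-0.014,0.216,0,0,0,0.018]]]' > m.json && python3 -m handwheel m.json 5
echo '[[[0,0,0,0,0,0,0.018],[0,0,0,0,0,0,0.018],[0,0,0,0,0,0,0.018]]]' > m.json && python3 -m handwheel m.json
```

```text
clock: 18.4
tcp_pos: [0.5051, -0.0864, 0.2607]
eef_rot: [0.002, 0.23, 0.973, -0.0]
contact_force: [-0.1, -0.9, -0.3]
finger_gap: 0.0313
gripper_force: 0.0
clock: 18.7
tcp_pos: [0.5047, -0.0863, 0.2602]
eef_rot: [0.001, 0.23, 0.973, -0.0]
contact_force: [-0.0, 0.5, -0.5]
finger_gap: 0.018
gripper_force: 0.0
```

To row units: 0.06 m / 0.5 = 0.12, 0.055 m / 0.5 = 0.11.

```bash
echo '[[[0.008,0.012,0,0,0,0,0.018],[0.013,0.0226,0,0,0,0,0.018],[0.017,0.035,0,0,0,0,0.018],[0.0198,0.0474,0,0,0,0,0.018],[0.0206,0.06,0,0,0,0,0.018],[0.0206,0.0732,0,0,0,0,0.018],[0.0188,0.086,0,0,0,0,0.018],[0.0156,0.098,0,0,0,0,0.018],[0.0108,0.11,0,0,0,0,0.018],[0.0054,0.12,0,0,0,0,0.018]]]' > m.json && python3 -m handwheel m.json
echo '[[[-0.005,0.008,0,0,0,0,0.018],[-0.01,0.014,0,0,0,0,0.018],[-0.012,0.018,0,0,0,0,0.018],[-0.012,0.018,0,0,0,0,0.018]]]' > m.json && python3 -m handwheel m.json
```

```text
clock: 19.7
tcp_pos: [0.5296, -0.031, 0.2597]
eef_rot: [0.001, 0.23, 0.973, -0.0]
contact_force: [-2.1, -0.9, 0.8]
finger_gap: 0.018
gripper_force: 0.6
clock: 20.1
tcp_pos: [0.5383, -0.0264, 0.2595]
eef_rot: [0.0, 0.23, 0.973, -0.001]
contact_force: [-3.6, -3.7, 0.9]
finger_gap: 0.018
gripper_force: 2.4
```

To row units: 0.0023 m / 0.5 = 0.0046, -0.002 m / 0.5 = -0.004.

```bash
echo '[[[-0.002,0.0024,0,0,0,0,0.018],[-0.004,0.0046,0,0,0,0,0.018],[-0.004,0.0046,0,0,0,0,0.018]]]' > m.json && python3 -m handwheel m.json | grep -E 'tcp|contact'
```

```text
tcp_pos: [0.5398, -0.0256, 0.2588]
contact_force: [-9.5, -6.7, 2.2]
```

The keeper is against its stop: the force rose to 11 N. I'll open, retreat upwards and look.

To row units: -0.12 m / 0.5 = -0.24, -0.11 m / 0.5 = -0.22.

```bash
echo '[[[0.002,-0.002,0,0,0,0,0.018],[0.004,-0.004,0,0,0,0,0.045],[0.004,-0.004,0,0,0,0,0.045],[0.004,-0.004,0,0,0,0,0.045],[0.004,-0.004,-0.06,0,0,0,0.045],[0.004,-0.004,-0.14,0,0,0,0.045],[0.004,-0.004,-0.22,0,0,0,0.045],[0.004,-0.004,-0.24,0,0,0,0.045],[0.004,-0.004,-0.24,0,0,0,0.045]]]' > m.json && python3 -m handwheel m.json
echo '[[[-0.05,-0.07,0,0,0,0,0.045],[-0.1,-0.14,0,0,0,0,0.045],[-0.1,-0.14,0,0,0,0,0.045],[-0.1,-0.14,0,0,0,0,0.045]]]' > m.json && python3 -m handwheel m.json
python3 - <<'E'
from h import *
c=shot('wrist')
w=cv2.resize(c['image'][50:300,160:480],None,fx=2.4,fy=2.4,interpolation=0);cv2.imwrite('pics/w7.png',cv2.convertScaleAbs(w[:,:,::-1],alpha=1.6,beta=15))
E
```

```text
clock: 21.3
tcp_pos: [0.5391, -0.0256, 0.3819]
eef_rot: [0.003, 0.23, 0.973, -0.0]
contact_force: [-0.0, -0.2, 0.1]
finger_gap: 0.0453
gripper_force: 0.0
clock: 21.7
tcp_pos: [0.5513, -0.1112, 0.3774]
eef_rot: [-0.001, 0.231, 0.973, 0.0]
contact_force: [-0.3, -0.3, -0.3]
finger_gap: 0.045
gripper_force: 0.0
```

View pics/w7.png

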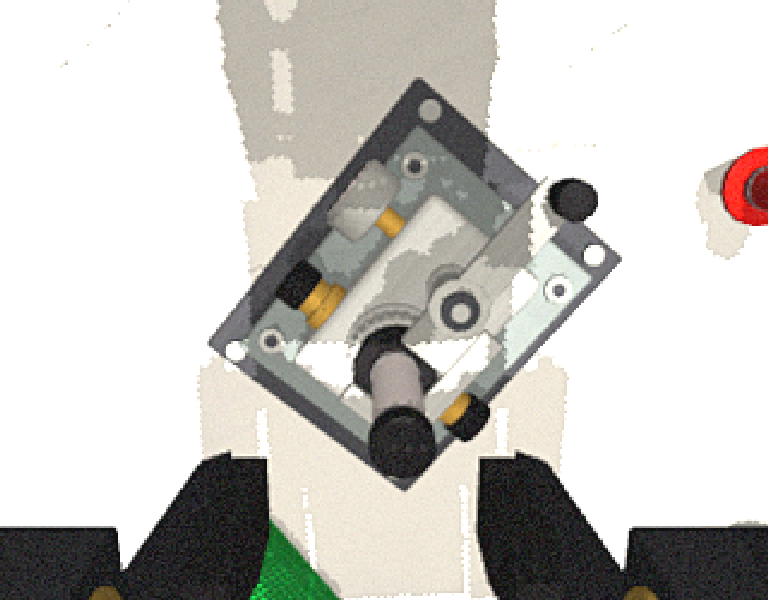

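The keeper's slotted end lies over the flange, with the knob at crop (574,200) in line with the post (460,312) and the port. The tube stands upright and the gripper is clear, so I'll hand in.

```bash
python3 -c "
from workcell import workorder
print(workorder.finish_job())"
```

```text
the job is handed in; nothing more can be done
None
```

I handed the job in at about 22 s: the tube is home on the seat, the keeper is swung over its flange against the stop, and the gripper is clear; the seal took about 26 N to snap (not the 11–18 N given), under the 34 N limit, and no pass/fail result came back.

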